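Roll the casting clamp's thumb wheel to close the jaw to the gauge

TASK

Set up the gel-casting clamp: with a fingertip, roll the top of its ribbed black wheel towards the jaws, stroke by stroke, so that the moving jaw closes the gap until its little steel index blade lines up with the gauge's blade beside it, then take your hand away. Move the jaw only by the wheel, do not touch the gauge, and do not lift or shove the clamp. Leave the other things on the bench where they are.

Things in the scene. Friction and masses are not known exactly. Their poses are not given: they have to be found in the camera images.
- clamp: aluminium bench clamp of about 2.8 kg standing loose on rubber feet. Origin: on the underside (bench level), straight below the wheel's axle. Own x axis: along the clamp from the wheel to the jaws (closing direction); z up. Base plate 265 mm in x (from -65 to +200), 130 in y, its top 14 mm high. Two cheeks beside the wheel (x -25 to +25, |y| 17 to 25) reach 74 mm high. Fixed jaw at x = 165 to 185, 66 mm high. Pushed with more than some 12 N sideways it may slide.
- wheel_axle (a point): centre of the ribbed wheel, on its level axle (along the clamp's y), 64 mm above the bench. Hub radius 28 mm, 24 mm wide in y, with six round-topped ribs 60 degrees apart across its full width: rib crest a round bar of radius 4 mm centred 40 mm from the axle (tip circle 44 mm, so the top is 108 mm above the bench; clear space of about 32 mm between crests, 12 mm deep to the hub counted from the crest bar's centre). Axes as the clamp's.
- wheel (a joint): turn of the wheel, rad. At 0 (and every 60 degrees) one rib points straight up; growing values move the top of the wheel towards the jaws (clamp +x) and close the gap, 15 mm of jaw travel per rad. Rubs (0.07 N m, 2 to 3 N at the ribs) and stays where it is left. Range up to 4.7.
- jaw: moving jaw, an aluminium block 18 mm in x, 80 in y, 66 high, between the wheel and the fixed jaw, driven by the wheel. Origin at bench level under its rubber face (the face towards the fixed jaw). Starts about 73 to 92 mm ahead of the axle.
- jaw_mark (a point): outer end of the moving jaw's index blade (4 mm thick steel tab on the jaw's clamp -y side, 56 mm high at its top); moves with the jaw.
- gauge: dark steel block (18 x 16 x 16 mm) set somewhere along the rail at the clamp's -y side, with an upright 4 mm steel blade reaching 56 mm high. Not to be touched. Origin at bench level on the clamp's centre line.
- gauge_mark (a point): inner top end of the gauge's blade, 2 mm beside the jaw blade's path. Axes as the clamp's: the gap is right when jaw_mark and gauge_mark have the same clamp x.
- cassette: glass gel cassette lying flat, 100 x 80 x 8 mm, bystander; origin under its centre
- comb: white plastic comb lying flat, 80 x 33 x 6 mm, bystander
- tipbox: grey tip box with clear lid, 88 x 123 x 64 mm, bystander; origin under its centre
- tuberack: red tube block, 80 x 150 x 38 mm, bystander; origin under its centre
- bottle_a: blue-capped glass bottle, 80 mm across, 165 high, bystander; origin under its centre
- bottle_b: blue-capped glass bottle, 66 mm across, 130 high, bystander; origin under its centre
- marker: white marker pen lying flat, 133 x 16 x 16 mm, bystander

How it is judged (in metres and radians):
On the way:
1. a finger rolls the wheel in the closing direction (contact force between the fingers and wheel above 0.3 N and velocity of joint wheel above 0.05 rad/s), for 0.02 s.
At the end, for the whole second after the job is handed in: The jaw's index blade is within 3 mm of the gauge's blade along the clamp, at rest; the clamp stands flat on the bench within 25 mm of where it was (x of jaw_mark in the frame of gauge_mark between -0.003 and 0.003 m and linear speed of jaw below 0.005 m/s and angle between clamp's own z axis and vertical below 0.03 rad and height (world z) of clamp below 0.004 m and distance of clamp from where it was at the start of the episode below 0.025 m); the robot touches nothing.
It fails at once if the moving jaw is pushed directly (contact force between any of the fingers, the arm and jaw above 1.5 N).
It fails at once if the gauge is touched (contact force between any of the fingers, the arm and gauge above 1 N).
It fails at once if the clamp is lifted, tipped or shoved (height (world z) of clamp above 0.006 m or angle between clamp's own z axis and vertical above 0.06 rad or distance of clamp from where it was at the start of the episode above 0.025 m).
It fails at once if a bystander is moved (distance of any of cassette, comb, tipbox, tuberack, bottle_a, bottle_b, marker from where it was at the start of the episode above 0.012 m).
It also fails if it takes over 54 s, if anything falls off the work surface, if the arm or the gripper's body presses on something with over 40 N, if the wrist force passes 120 N, or if a joint passes its speed limit or range.

ROBOT

A 6-joint arm with a two-finger parallel gripper is mounted at the origin on the work surface. World frame = base frame: x ahead of the robot, y to its left, z up, the work surface at z = 0. Lengths are in mm, angles in degrees, forces in N, time in s.
With the tool pointing down it reaches from about 325 to 775 mm from the base axis. Payload 9.3 kg.
Tool frame: the origin (TCP) lies midway between the tips of the shut fingers; the grasp point (between the pads) lies 19 mm behind it (manip.pinch_z is the y of the grasp point in the tool frame, in mm); y points along the fingers, z is the direction in which the jaws open and shut, and the axes are right-handed (so a half turn about y gives the same grasp; the last joint's range is limited). The gripper opens to 85 mm and grips with 20 to 120 N. Pads are 22 mm wide; open, the fingers measure 114 mm over their backs; the gripper's body (76 mm by 85 mm) begins 54 mm behind the grasp point. The pads swing forward as they close: fully open they stand 13 mm farther back than shut.
Start: joints at [61.1, 14.817, 1.232, 76.415, 0, 81.257], TCP at [189.524, 516.311, 193.979] pointing down, gripper open.
Joint ranges: [-174.27, 174.27], [-52.1, 104.24], [-59.71, 78.15], [-110.17, 111.67], [-87.03, 83.33], [-180, 180]. Speed limits (degrees/s): [127.2, 127.2, 159.86, 180, 180, 180].

INTERFACE

Orientations are given as a 3x3 rotation matrix whose columns are the frame's x, y, z axes.
In Python, from rig import manip gives the robot as it stands. The module is installed in compiled form; this text tells all that it offers.
- The arm moves only by the shell command python3 -m creep 'ROWS' [FORCE]. ROWS is JSON, a list of rows, each a list of 7 numbers: the turn, a rotation vector about the tool's x, y, z in degrees, then the shift along the tool's x, y, z in cm, then the opening, from -1 (shut) to 1 (fully open), so that 0 is half open. A call has 1 to 12 rows; each row shifts and turns the commanded pose from where the row before left it, along the tool's axes as they then stand; what a row does not reach is not made up. A row lasts 1/8 s, in which the tool goes at most 62.5 mm and 10.7 degrees, less where a joint would pass 70% of its speed; a pose out of reach is approached as far as the arm can. A call is refused whole if a number of a shift passes 6.25 or a number of a turn 10.7, either way. A call with a gripper value outside its range is refused whole. The fingers move at their own pace and stop on an object; FORCE is the grip in N (left out, the last holds). Time passes only in rows, so rows that do not move let the fingers close. It gives the time, the measured TCP pose, the force and the opening at its end, in the units of the state.
- manip.read_state(): the state, without advancing time (a new reading comes with each control period).
- manip.grab_frame(name): name is "scene" or "side" or "wrist"; returns the picture (400x640x3 uint8, blue, green, red); there is no depth.
- manip.camera_info(name): a dict with "vertical_fov" (degrees; the focal length in pixels is half the picture's height over the tangent of half this angle, whatever the lens; pixels are square), "cx", "cy" (the principal point, pixels), "dist" ([k1, k2, p1, p2, k3] as OpenCV has them; the pictures are not rectified), "pose" (4x4, takes a point from camera to world coordinates). Camera axes: x right, y down, z forward; pixel columns grow to the right and rows downward; lengths in mm; the calibration is good to about 2 mm. A picture is of the moment at which its call begins: read the wrist's pose just before it. camera_info takes no time and is no camera call; for the wrist camera it gives the pose at the moment of the call.
- manip.hand_in(): hands the job in, once; it reports no verdict.
The state is a dict: "time": time; "q": joint angles; "qd": joint speeds; "joint_efforts": joint torques, N m; "tcp_pos": TCP position; "eef_rot": TCP orientation; "force": force on the tool from outside, world axes, zero at the start; "moment": the same for the moment, N m; "opening": finger opening in mm.
Only numpy, scipy, OpenCV 4.12 (cv2) and the standard library are available. Lean on these libraries where they do the work, as an engineer would, in place of code of your own. Each camera call takes 0.05 s, during which the arm holds its last target. There are 200 camera calls.

## Working session

There is one attempt and no reset: what is moved stays moved. The work goes in short steps, Python scripts to look and compute and a shell command to move; the robot and the scene stay as the last step left them, time stands still between calls to the robot, and variables do not carry over. Pictures are saved under pics/ and viewed, about 8 in all and at most 12, crops included, and the job is handed in when it is done.

```bash
mkdir -p pics; cat > h.py <<'E'
import numpy as np, cv2
from rig import manip
def K(n):
    c=manip.camera_info(n); f=200/np.tan(np.radians(c["vertical_fov"])/2)
    return np.array([[f,0,c["cx"]],[0,f,c["cy"]],[0,0,1.]]),np.array(c["dist"],float),np.array(c["pose"])
def ray(n,uv,cam=None):
    k,d,T=cam or K(n)
    p=cv2.undistortPoints(np.array([[uv]],float),k,d)[0,0]
    return T[:3,3],T[:3,:3]@np.array([p[0],p[1],1.])
def onz(n,uv,z,cam=None):
    o,r=ray(n,uv,cam); return o+r*(z-o[2])/r[2]
def proj(n,P,cam=None):
    k,d,T=cam or K(n); Ti=np.linalg.inv(T)
    P=np.atleast_2d(np.array(P,float))
    return cv2.projectPoints(P,cv2.Rodrigues(Ti[:3,:3])[0],Ti[:3,3],k,d)[0][:,0]
E
python3 - <<'E'
from h import *
s=manip.read_state(); print(s)
for n in("scene","side","wrist"):
    k,d,T=K(n); print(n,k[0,0],T.round(2).tolist()); cv2.imwrite(f"pics/{n}0.png",manip.grab_frame(n))
E
```

```text
{'time': 0.0, 'q': array([ 6.10987517e+01,  1.48530909e+01,  1.18869267e+00,  7.64176250e+01,
       -1.32020290e-04,  8.12552517e+01]), 'qd': array([ 0.01239303, -0.0269358 ,  0.08520717,  0.07220071,  0.0899192 ,
        0.00534402]), 'joint_efforts': array([-1.26123447e-03, -5.55640376e+01,  3.44533038e+01,  1.36955976e-02,
       -1.41603823e-04, -1.21456816e-05]), 'tcp_pos': array([189.36818398, 515.99755211, 193.33682049]), 'eef_rot': array([[ 9.38754835e-01, -6.89864967e-04,  3.44585088e-01],
       [-3.44585711e-01, -1.25439148e-03,  9.38754022e-01],
       [-2.15368912e-04, -9.99998975e-01, -1.41528368e-03]]), 'force': array([-0.03402753,  0.10772942, -0.70538282]), 'moment': array([-0.02911138,  0.01706113,  0.01500273]), 'opening': 85.98966114788851}
scene 405.67756339653596 [[0.81, 0.4, -0.43, 963.77], [0.59, -0.54, 0.61, -662.1], [0.02, -0.74, -0.67, 782.87], [0.0, 0.0, 0.0, 1.0]]
side 499.16912236379216 [[0.94, -0.25, 0.24, 210.25], [-0.35, -0.69, 0.63, -810.55], [0.01, -0.68, -0.74, 988.0], [0.0, 0.0, 0.0, 1.0]]
wrist 318.1453580728841 [[0.34, 0.89, 0.29, 114.88], [0.94, -0.33, -0.11, 542.32], [-0.0, 0.31, -0.95, 372.83], [0.0, 0.0, 0.0, 1.0]]
```

View pics/scene0.png

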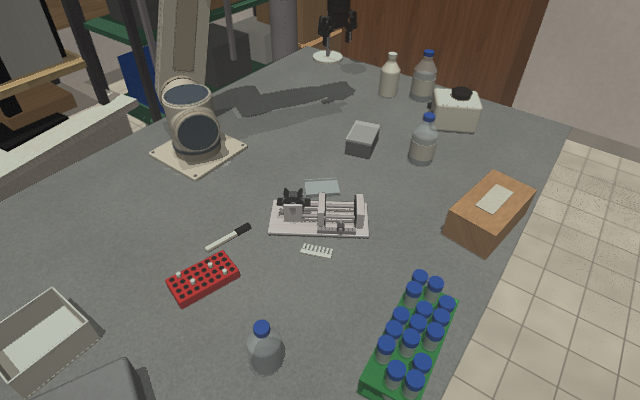

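View pics/side0.png

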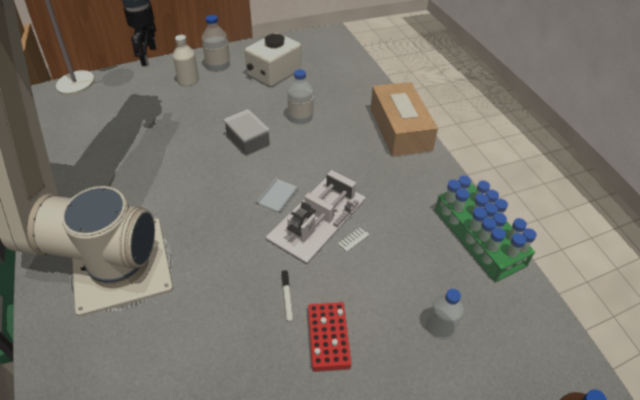

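The scene picture shows the clamp around (318,215), with the wheel at (291,200) and the fixed jaw at (360,210). In the side picture the wheel is at (300,218) and the fixed jaw at (340,185). I'll enlarge both.

```bash
python3 - <<'E'
from h import *
a=cv2.imread("pics/scene0.png")[170:265,255:385]; b=cv2.imread("pics/side0.png")[165:265,255:385]
f=lambda i:cv2.resize(i,None,fx=6,fy=6,interpolation=cv2.INTER_CUBIC)
cv2.imwrite("pics/c1.png",np.vstack([f(a)[:,:],])[:570]); cv2.imwrite("pics/c2.png",f(b))
for n,p,z in [("scene",(291,198),64),("side",(300,217),64),("scene",(360,208),40),("side",(340,187),50)]: print(n,p,onz(n,p,z).round())
E
```

```text
scene (291, 198) [438. -51.  64.]
side (300, 217) [451. -51.  64.]
scene (360, 208) [594.  49.  40.]
side (340, 187) [587.  23.  50.]
```

View pics/c1.png

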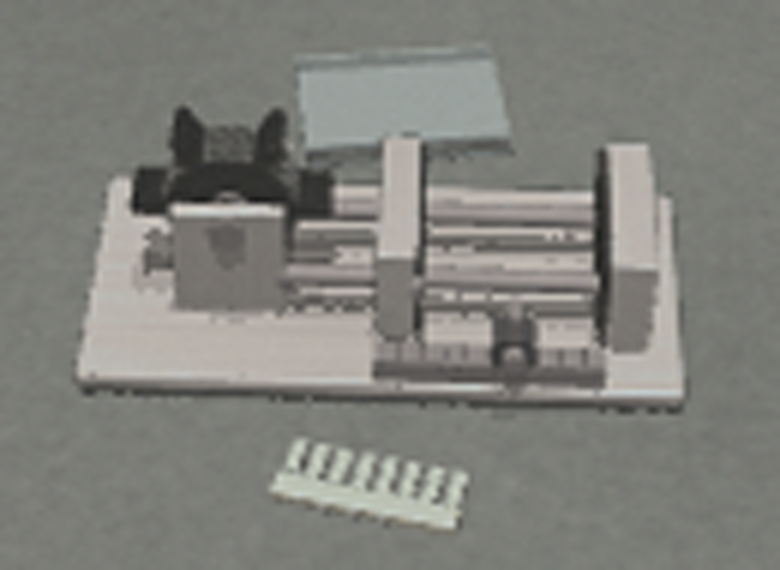

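View pics/c2.png

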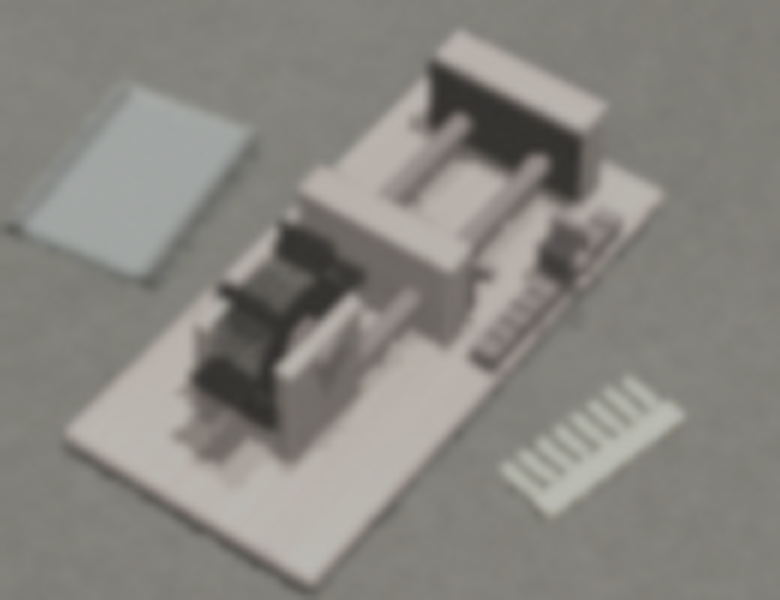

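The clamp is clear in both crops: ribs sit about ±30° from the top, the jaw is close to the wheel, and the gauge is farther along on the near side. Next I get the clamp frame from the base-plate corners.

```bash
python3 - <<'E'
from h import *
sc=lambda x,y:(255+x/6-.4,170+y/6-.4); sd=lambda x,y:(255+x/6-.4,165+y/6-.4)
A=[onz("scene",sc(80,380),14),onz("scene",sc(683,400),14),onz("scene",sc(118,178),14)]
B=[onz("side",sd(310,582),14),onz("side",sd(660,190),14),onz("side",sd(68,435),14)]
for C in(A,B):
    d=C[1]-C[0]; e=C[2]-C[0]
    y=np.arctan2(d[1],d[0]); ux=np.array([np.cos(y),np.sin(y),0]); uy=np.array([-ux[1],ux[0],0])
    print([c.round(1).tolist() for c in C],np.linalg.norm(d),np.linalg.norm(e),np.degrees(y),np.degrees(np.arctan2(e[1],e[0]))-90, "origin",C[0]+65*ux+65*uy, C[1]-200*ux+65*uy)
E
```

```text
[[439.3, -150.0, 14.0], [654.6, -4.0, 14.0], [367.1, -41.1, 14.0]] 260.13337505245426 130.6550025927148 34.136205736303154 33.5344562616626 origin [456.60190706 -59.73169987  14.        ] [452.57377289 -62.46266555  14.        ]
[[432.6, -148.3, 14.0], [650.4, 0.4, 14.0], [362.9, -43.9, 14.0]] 263.77941350823323 125.54667648103228 34.333568509968 33.72160014344928 origin [449.57602776 -57.99809884  14.        ] [448.56810651 -58.68652176  14.        ]
```

```bash
python3 -m creep '[[0,0,0,4.35,-0.2,-3.69,-1],[0,0,0,4.35,-0.2,-3.69,-1],[0,0,0,4.35,-0.2,-3.69,-1],[0,0,0,4.35,0,-3.69,-1],[0,0,0,4.35,0,-3.69,-1],[0,0,0,4.35,0,-3.69,-1],[0,0,0,4.35,0,-3.69,-1],[0,0,0,4.35,0,-3.69,-1],[0,0,0,4.35,0,-3.69,-1],[0,0,0,4.35,0,-3.69,-1]]'
python3 -m creep '[[0,-9,0,0,0,0,-1],[0,-9,0,0,0,0,-1],[0,-9,0,0,0,0,-1],[0,-9,0,0,0,0,-1],[0,-9,0,0,0,0,-1],[0,-9,0,0,0,0,-1],[0,0,0,0,0,0,-1],[0,0,0,0,0,0,-1]]'
python3 - <<'E'
from h import *
s=manip.read_state(); print(s["q"].round(1),s["tcp_pos"].round(1),s["eef_rot"].round(3).tolist(),s["force"].round(1),s["opening"])
T=K("wrist")[2];print(T.round(3).tolist()); np.save("w1.npy",T); cv2.imwrite("pics/w1.png",manip.grab_frame("wrist"))
E
```

```text
time: 1.4
tcp_pos: [471.3, 18.2, 200.0]
eef_rot: [[0.939, 0.0, 0.345], [-0.345, 0.0, 0.939], [0.0, -1.0, 0.0]]
force: [0.9, 0.4, 0.8]
opening: 0.0
time: 2.4
tcp_pos: [470.6, 20.0, 199.9]
eef_rot: [[0.832, -0.0, -0.554], [0.554, 0.0, 0.832], [-0.0, -1.0, 0.0]]
force: [0.3, -1.2, -0.3]
opening: 0.1
[ -7.8   7.   -7.9  75.1  -0.  -41.4] [470.6  20.  199.9] [[0.832, -0.0, -0.554], [0.554, 0.0, 0.832], [-0.0, -1.0, 0.0]] [ 0.3 -1.2 -0.3] 0.05947834280555266
[[-0.555, 0.792, 0.254, 404.463], [0.832, 0.528, 0.17, -24.648], [0.001, 0.306, -0.952, 379.29], [0.0, 0.0, 0.0, 1.0]]
```

View pics/w1.png

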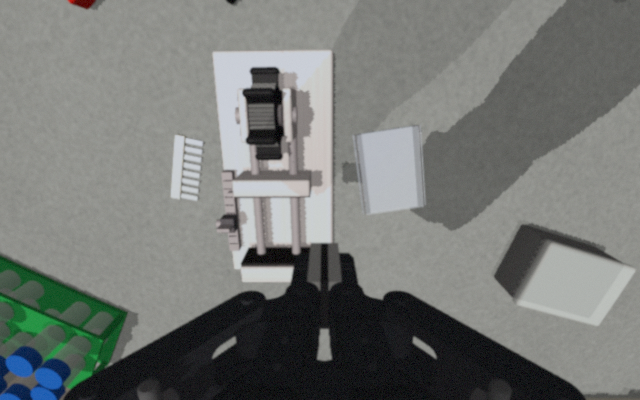

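Looking straight down: the wheel is at about (264,112), the jaw bar at rows 175–196, the gauge at (227,223) and the fixed jaw at row 265. The shut fingers are at the bottom centre. I'll crop closer for the blades.

```bash
python3 - <<'E'
from h import *
i=cv2.imread("pics/w1.png"); a=i[165:265,205:275]; b=i[60:165,220:305]
cv2.imwrite("pics/w1c.png",np.hstack([cv2.resize(a,(406,580),interpolation=cv2.INTER_CUBIC),cv2.resize(b,(390,580),interpolation=cv2.INTER_CUBIC)]))
g=cv2.cvtColor(i,cv2.COLOR_BGR2GRAY); print([(r,int(g[r,258:270].mean())) for r in range(62,166)])
E
```

```text
[(62, 205), (63, 205), (64, 205), (65, 201), (66, 180), (67, 124), (68, 57), (69, 35), (70, 43), (71, 46), (72, 39), (73, 37), (74, 48), (75, 54), (76, 57), (77, 57), (78, 57), (79, 57), (80, 57), (81, 58), (82, 67), (83, 94), (84, 110), (85, 114), (86, 113), (87, 95), (88, 59), (89, 31), (90, 32), (91, 40), (92, 48), (93, 44), (94, 32), (95, 27), (96, 24), (97, 19), (98, 20), (99, 18), (100, 20), (101, 20), (102, 34), (103, 62), (104, 92), (105, 108), (106, 106), (107, 90), (108, 93), (109, 100), (110, 105), (111, 101), (112, 93), (113, 99), (114, 101), (115, 97), (116, 93), (117, 98), (118, 103), (119, 98), (120, 89), (121, 92), (122, 107), (123, 104), (124, 89), (125, 89), (126, 105), (127, 107), (128, 90), (129, 58), (130, 29), (131, 21), (132, 22), (133, 20), (134, 23), (135, 21), (136, 19), (137, 24), (138, 29), (139, 35), (140, 39), (141, 36), (142, 31), (143, 29), (144, 48), (145, 68), (146, 71), (147, 52), (148, 43), (149, 43), (150, 45), (151, 43), (152, 41), (153, 40), (154, 34), (155, 36), (156, 40), (157, 39), (158, 32), (159, 64), (160, 117), (161, 145), (162, 149), (163, 150), (164, 148), (165, 147)]
```

View pics/w1c.png

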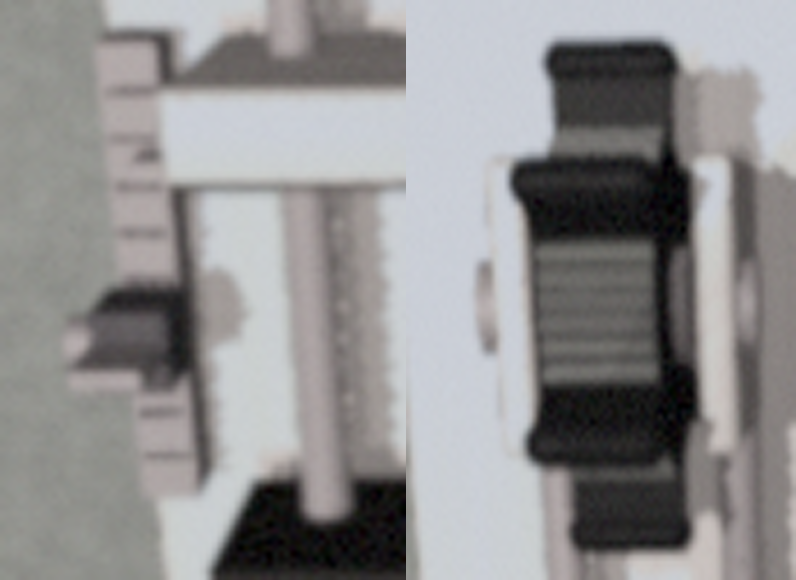

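```bash
cat >> h.py <<'E'
yaw=np.radians(34); O=np.array([452,-59.5,0]); R=np.array([[np.cos(yaw),-np.sin(yaw),0],[np.sin(yaw),np.cos(yaw),0],[0,0,1]])
def cl(P): return ((P-O)@R).round(1)
E
python3 - <<'E'
from h import *
k,d,_=K("wrist"); cam=(k,d,np.load("w1.npy"))
f=lambda n,uv,z: print(n,cl(onz("wrist",uv,z,cam)))
L=lambda x,y:(205+x/5.8-.4,165+y/5.8-.4); W=lambda x,y:(220+x/4.59-.4,60+y/5.52-.4)
f("baseBL(-65,-65)",(214,52),14); f("baseBR(-65,65)",(331,51),14)
f("rib-90 tip(-44)",(264,67.3),64); f("rib+90(44)",(266,159),64)
f("rib-30 (-20,) top",(262,94),100); f("rib+30",(264,136),100)
f("inner edge rib-",(264,102.5),98); f("inner edge rib+",(264,129),98)
f("cheek L edge y-25",W(90,300),74);f("cheek R y25",W(735-406,300),74)
f("jaw back corner",L(160,90),66); f("jaw face corner",L(165,186),66)
f("jaw right face corner",(310,195),66)
f("fixed jaw inner corner x165",(243,262.5),66)
f("gauge strip L",L(68,380),56);f("gauge strip R",L(140,378),56); f("gaugespot",L(75,340),56); f("dark",L(150,155),56)
print(proj("wrist",[O+R@np.array(p) for p in [(80,-45,56),(80,-60,56),(165,-40,66),(120,-60,56),(120,-60,16)]],cam).round(1))
E
```

```text
baseBL(-65,-65) [-65.2 -61.2  14. ]
baseBR(-65,65) [-64.8  63.4  14. ]
rib-90 tip(-44) [-45.1   0.2  64. ]
rib+90(44) [41.1 -2.9 64. ]
rib-30 (-20,) top [-21.2   3.6 100. ]
rib+30 [ 13.9   3.2 100. ]
inner edge rib- [-14.2   4.5  98. ]
inner edge rib+ [ 8.1  3.2 98. ]
cheek L edge y-25 [ -3.7 -23.7  74. ]
cheek R y25 [-3.2 25.1 74. ]
jaw back corner [ 62.3 -38.4  66. ]
jaw face corner [ 80.  -39.2  66. ]
jaw right face corner [78.7 40.7 66. ]
fixed jaw inner corner x165 [157.  -35.4  66. ]
gauge strip L [122.1 -64.6  56. ]
gauge strip R [121.7 -50.6  56. ]
gaugespot [113.9 -62.3  56. ]
dark [ 77.2 -44.4  56. ]
[[230.2 193.8]
 [216.3 193.9]
 [239.5 268.8]
 [220.2 228.3]
 [230.2 215.3]]
```

Estimates in the clamp frame: yaw 34° and origin about (449.5, -60.3). The ribs are at about ±30°. The jaw has roughly 45 mm to travel, or about 3 strokes of 60°. I'll bring the fingertip down behind the upper rear rib, with the tip at z=96.

```bash
sed -i 's/452,-59.5/449.5,-60.3/' h.py
python3 -m creep '[[0,0,0,-3.5,0,-1.83,-1],[0,0,0,-3.5,0,-1.83,-1],[0,0,0,-3.5,0,-1.83,-1],[0,0,0,0,3.5,0,-1],[0,0,0,0,3.5,0,-1],[0,0,0,0,2,0,-1],[0,0,0,0,1.4,0,-1],[0,0,0,0,0,0,-1]]'
python3 - <<'E'
from h import *
print(cl(manip.read_state()["tcp_pos"]))
E
```

```text
time: 3.45
tcp_pos: [413.7, -83.9, 95.5]
eef_rot: [[0.831, -0.001, -0.556], [0.556, 0.0, 0.831], [-0.001, -1.0, 0.001]]
force: [-0.9, -0.3, 0.4]
opening: -0.1
[-42.8   0.4  95.5]
```

```bash

python3 -m creep '[[0,0,0,0.4,0,0,-1],[0,0,0,0.4,0,0,-1],[0,0,0,0.4,0,0,-1],[0,0,0,0.4,0,0,-1],[0,0,0,0.4,0,0,-1],[0,0,0,0.4,0,0,-1],[0,0,0,0.4,0,0,-1],[0,0,0,0.4,0,0,-1]]'
python3 -m creep '[[0,0,0,0.4,0,0,-1],[0,0,0,0.4,0,0,-1],[0,0,0,0.4,0,0,-1],[0,0,0,0.35,0,0,-1],[0,0,0,0,0,0,-1]]'
python3 - <<'E'
from h import *
print(cl(manip.read_state()["tcp_pos"]))
cv2.imwrite("pics/side1.png",manip.grab_frame("side"))
T=K("wrist")[2];print(cl(T[:3,3])); np.save("w2.npy",T); w=manip.grab_frame("wrist"); cv2.imwrite("pics/w2.png",w)
a=cv2.imread("pics/side1.png")[170:250,275:370]
cv2.imwrite("pics/m2.png",np.vstack([cv2.resize(a,(380,320),interpolation=cv2.INTER_CUBIC),cv2.resize(w[:,80:460],(380,400))])[:720] if 0 else np.hstack([cv2.resize(a,(420,400),interpolation=cv2.INTER_CUBIC),w[:,100:460]]))
E
```

```text
time: 4.45
tcp_pos: [440.9, -66.1, 96.0]
eef_rot: [[0.831, -0.0, -0.557], [0.557, -0.0, 0.831], [-0.0, -1.0, -0.0]]
force: [-0.1, 0.5, 0.1]
opening: -0.0
time: 5.08
tcp_pos: [453.7, -57.5, 95.9]
eef_rot: [[0.83, -0.0, -0.557], [0.557, 0.0, 0.83], [-0.0, -1.0, 0.0]]
force: [-0.2, -0.9, 0.1]
opening: 0.3
[ 5.1 -0.  95.9]
[-75.   -0.3 275.3]
```

View pics/m2.png

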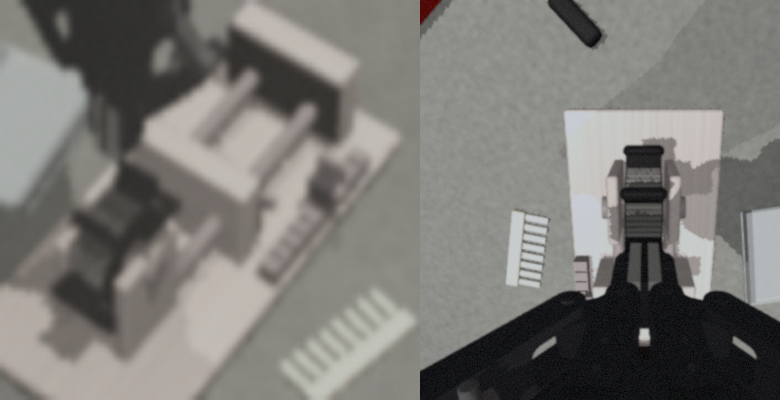

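```bash
python3 - <<'E'
from h import *
k,d,_=K("wrist"); cam=(k,d,np.load("w2.npy"))
print("tcp in side",proj("side",manip.read_state()["tcp_pos"]), "wrist",proj("wrist",manip.read_state()["tcp_pos"],cam))
P=lambda a,r=40:O+R@np.array([r*np.sin(np.radians(a)),0,64+r*np.cos(np.radians(a))])
for a in (-90,-75,-60,-45,-30,-15): print(a,proj("wrist",P(a),cam).round(0), proj("side",P(a)).round(0))
i0,i1=[cv2.imread(f"pics/side{j}.png") for j in(0,1)]
for x in (72,80,88,95): print(x,proj("side",[O+R@np.array([x,y,66]) for y in(-40,40)]).round(1).tolist())
g0,g1=[cv2.cvtColor(i,cv2.COLOR_BGR2GRAY) for i in(i0,i1)]
# profile along clamp x on jaw top line y=-20,z=66
xs=np.arange(50,110,3); p=proj("side",[O+R@np.array([x,-25,66]) for x in xs]).astype(np.float32)
for g in(g0,g1): print(cv2.remap(g,p[None,:,0].copy(),p[None,:,1].copy(),1)[0].tolist())
E
```

```text
tcp in side [[301.61327375 209.88228172]] wrist [[324.46660131 231.20096422]]
-90 [[324. 150.]] [[291. 230.]]
-75 [[324. 155.]] [[291. 227.]]
-60 [[324. 164.]] [[292. 223.]]
-45 [[324. 177.]] [[293. 219.]]
-30 [[324. 194.]] [[295. 215.]]
-15 [[324. 212.]] [[298. 212.]]
72 [[331.1, 208.7], [305.2, 194.8]]
80 [[332.9, 206.7], [307.1, 192.9]]
88 [[334.7, 204.8], [308.9, 191.1]]
95 [[336.3, 203.1], [310.5, 189.5]]
[106, 106, 106, 106, 111, 132, 162, 176, 181, 181, 180, 177, 177, 179, 178, 178, 178, 179, 178, 179]
[110, 110, 110, 110, 116, 137, 168, 183, 187, 188, 186, 184, 183, 185, 185, 185, 186, 185, 185, 186]
```

```bash
python3 - <<'E'
from h import *
k,d,_=K("wrist"); cam=(k,d,np.load("w2.npy"))
print("pred base back corners w2",proj("wrist",[O+R@np.array(p) for p in[(-65,-65,14),(-65,65,14)]],cam).round(1).tolist(),"seen (246,111),(402,111)")
i0,i1=[cv2.imread(f"pics/side{j}.png",0).astype(np.float32) for j in(0,1)]
def tm(n,x0,y0,x1,y1):
    t=i0[y0:y1,x0:x1]; r=cv2.matchTemplate(i1[y0-12:y1+12,x0-12:x1+12],t,cv2.TM_CCOEFF_NORMED); _,v,_,l=cv2.minMaxLoc(r); print(n,v,l[0]-12,l[1]-12)
tm("jaw -y end",322,200,340,222); tm("gauge",340,195,358,215); tm("base near corner",295,250,320,265); tm("base left",262,228,280,246); tm("fixed",330,170,358,195); tm("wheel",286,215,303,238)
i=np.vstack([cv2.imread("pics/side0.png")[180:240,280:370],cv2.imread("pics/side1.png")[180:240,280:370]])
cv2.imwrite("pics/m3.png",cv2.resize(i,None,fx=5,fy=5,interpolation=cv2.INTER_CUBIC))
E
```

```text
pred base back corners w2 [[242.5, 108.5], [405.8, 108.2]] seen (246,111),(402,111)
jaw -y end 0.9997672438621521 0 0
gauge 0.9997342228889465 0 0
base near corner 0.9802167415618896 0 0
base left 0.9933809638023376 0 0
fixed 0.9997211694717407 0 0
wheel 0.9488691687583923 0 0
```

View pics/m3.png

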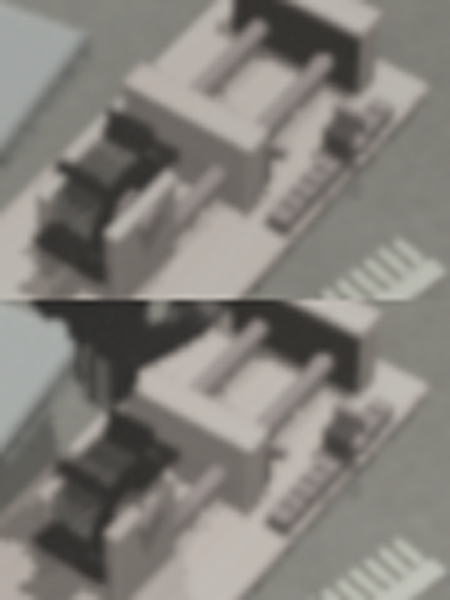

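No movement at all: the jaw, gauge and base templates shift by 0 px. The fingertip in the side view (about (303,201)) is above where the TCP projects (302,210), so the tip passed over the ribs. I'll raise the arm to a clear background and triangulate the real tip from both fixed cameras.

```bash
python3 -m creep '[[0,0,0,0,-3,0,-1],[0,0,0,0,-3,0,-1],[0,0,0,0,0,0,-1]]'
python3 - <<'E'
from h import *
s=manip.read_state(); t=s["tcp_pos"]; print(cl(t),s["opening"])
cr=[]
for n in("side","scene"):
    i=manip.grab_frame(n); cv2.imwrite(f"pics/{n}2.png",i)
    g0=cv2.imread(f"pics/{n}0.png",0).astype(int); g=cv2.cvtColor(i,cv2.COLOR_BGR2GRAY).astype(int)
    m=((g<62)&(g0-g>25)); p=proj(n,t)[0].round().astype(int)
    print(n,p,proj(n,t+[0,0,25]))
    for r in range(p[1]-34,p[1]+6,2): c=np.where(m[r,p[0]-40:p[0]+40])[0]; print(r,(c.min()+p[0]-40,c.max()+p[0]-40,len(c)) if len(c) else None,end="; ")
    c=cv2.resize(i[p[1]-50:p[1]+30,p[0]-40:p[0]+40],(400,400),interpolation=cv2.INTER_CUBIC); cv2.drawMarker(c,(200,250),(0,0,255),0,14); cr.append(c)
cv2.imwrite("pics/m4.png",np.hstack(cr))
E
```

```text
time: 5.55
tcp_pos: [454.6, -58.0, 157.8]
eef_rot: [[0.831, 0.004, -0.557], [0.557, -0.001, 0.831], [0.002, -1.0, -0.003]]
force: [-0.0, -0.1, -0.3]
opening: -0.0
[  5.5  -0.9 157.8] -0.04082775519617439
side [302 192] [[301.50148424 184.38488285]]
158 (np.int64(285), np.int64(309), 25); 160 (np.int64(287), np.int64(318), 23); 162 (np.int64(288), np.int64(320), 25); 164 (np.int64(293), np.int64(320), 24); 166 (np.int64(294), np.int64(318), 25); 168 (np.int64(295), np.int64(315), 21); 170 (np.int64(299), np.int64(312), 14); 172 (np.int64(301), np.int64(309), 9); 174 (np.int64(302), np.int64(306), 5); 176 (np.int64(302), np.int64(306), 5); 178 (np.int64(302), np.int64(305), 4); 180 (np.int64(303), np.int64(303), 1); 182 None; 184 None; 186 None; 188 None; 190 None; 192 None; 194 None; 196 None; scene [293 174] [[292.83270271 165.80756879]]
140 (np.int64(284), np.int64(298), 11); 142 (np.int64(284), np.int64(298), 10); 144 (np.int64(284), np.int64(298), 9); 146 (np.int64(284), np.int64(297), 13); 148 (np.int64(284), np.int64(297), 14); 150 (np.int64(285), np.int64(296), 12); 152 (np.int64(286), np.int64(297), 12); 154 (np.int64(290), np.int64(295), 6); 156 (np.int64(289), np.int64(295), 7); 158 (np.int64(290), np.int64(295), 6); 160 (np.int64(290), np.int64(295), 6); 162 (np.int64(290), np.int64(295), 6); 164 None; 166 None; 168 None; 170 None; 172 None; 174 None; 176 None; 178 None;
```

View pics/m4.png

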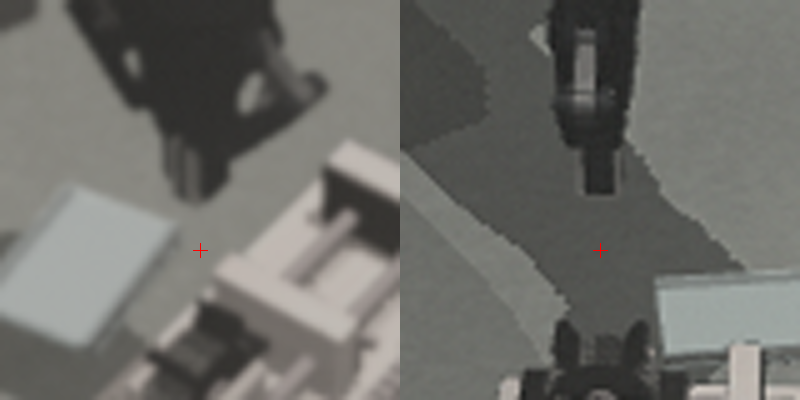

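Three independent checks (side, scene and wrist) put the real fingertip about 32 mm above the reported TCP. So I command TCP z≈65 for a tip at 97. Back behind the rib, then down.

```bash

python3 -m creep '[[0,0,0,-2.4,0,0.05,-1],[0,0,0,-2.4,0,0.04,-1],[0,0,0,0,3,0,-1],[0,0,0,0,3,0,-1],[0,0,0,0,1.6,0,-1],[0,0,0,0,1.0,0,-1],[0,0,0,0,0.6,0,-1],[0,0,0,0,0,0,-1],[0,0,0,0,0,0,-1]]'
python3 -m creep '[[0,0,0,0.4,0,0,-1],[0,0,0,0.4,0,0,-1],[0,0,0,0.4,0,0,-1],[0,0,0,0.4,0,0,-1],[0,0,0,0.4,0,0,-1],[0,0,0,0.4,0,0,-1]]'
python3 - <<'E'
from h import *
s=manip.read_state(); t=s["tcp_pos"]; print(cl(t))
i0=cv2.imread("pics/side0.png",0); i1=cv2.cvtColor(manip.grab_frame("side"),cv2.COLOR_BGR2GRAY)
def tm(n,x0,y0,x1,y1):
    t=i0[y0:y1,x0:x1]; r=cv2.matchTemplate(i1[y0-12:y1+12,x0-12:x1+12],t,cv2.TM_CCOEFF_NORMED); _,v,_,l=cv2.minMaxLoc(r); print(n,v,l[0]-12,l[1]-12)
tm("jaw -y end",322,200,340,222); tm("gauge",340,195,358,215)
E
```

```text
time: 6.78
tcp_pos: [413.5, -83.7, 64.4]
eef_rot: [[0.831, 0.001, -0.557], [0.557, -0.0, 0.831], [0.0, -1.0, -0.001]]
force: [0.2, -0.5, 0.4]
opening: -0.0
time: 7.52
tcp_pos: [432.4, -71.4, 66.2]
eef_rot: [[0.831, -0.001, -0.556], [0.556, -0.004, 0.831], [-0.003, -1.0, -0.003]]
force: [-18.8, -2.9, 44.9]
opening: 0.3
[-20.4   0.3  66.2]
jaw -y end 0.982444167137146 1 -1
gauge 0.9988058805465698 0 0
```

Force is 45 N upward: the tip is riding on the rib rather than behind it, though the jaw did move a little. I'll look at it from both cameras before backing off.

```bash
python3 - <<'E'
from h import *
t=manip.read_state()["tcp_pos"]; cr=[]
for n in("side","scene"):
    i=manip.grab_frame(n); cv2.imwrite(f"pics/{n}3.png",i); p=proj(n,t)[0].round().astype(int); print(p)
    c=cv2.resize(i[p[1]-50:p[1]+30,p[0]-30:p[0]+50],(400,400),interpolation=cv2.INTER_CUBIC); c=np.clip(c.astype(float)*1.6+10,0,255); cv2.drawMarker(c,(150,250),(0,0,255),0,14); cr.append(c)
cv2.imwrite("pics/m5.png",np.hstack(cr)); s=manip.read_state(); print(s["force"],s["moment"])
E
python3 -m creep '[[0,0,0,-0.3,-1,0,-1],[0,0,0,-1,-1,0,-1],[0,0,0,-1,0,0,-1],[0,0,0,0,0,0,-1]]'
```

```text
[296 224]
[285 201]
[-15.87157261  -3.29617868  38.58028913] [-0.33421002  3.03050421  0.10367881]
time: 8.18
tcp_pos: [413.3, -83.4, 83.8]
eef_rot: [[0.831, -0.0, -0.556], [0.556, 0.0, 0.831], [-0.0, -1.0, 0.0]]
force: [-0.0, -0.4, 0.6]
opening: 0.0[ WARN:0@10.543] global loadsave.cpp:1063 imwrite_ Unsupported depth image for selected encoder is fallbacked to CV_8U.
```

View pics/m5.png

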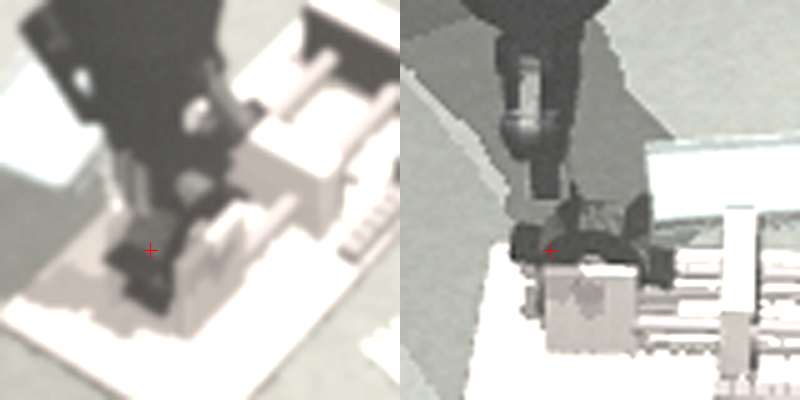

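```bash
python3 - <<'E'
from h import *
t=manip.read_state()["tcp_pos"]; print(cl(t)); cam=K("wrist"); w=manip.grab_frame("wrist"); cv2.imwrite("pics/w3.png",w); np.save("w3.npy",cam[2])
g=cv2.cvtColor(w,cv2.COLOR_BGR2GRAY); c=int(proj("wrist",O+R@[0,0,100.],cam)[0,0]); print("col",c)
print([(r,int(g[r,c-6:c+6].mean())) for r in range(100,290,2)])
for a in range(-90,91,10): print(a,proj("wrist",O+R@np.array([42*np.sin(np.radians(a)),0,64+42*np.cos(np.radians(a))]),cam)[0].round(0).tolist(),end=" ")
i0=cv2.imread("pics/side0.png",0); i1=cv2.cvtColor(manip.grab_frame("side"),cv2.COLOR_BGR2GRAY); sc=manip.grab_frame("scene"); cv2.imwrite("pics/scene4.png",sc)
def tm(n,x0,y0,x1,y1):
    f=lambda a:cv2.resize(a,None,fx=6,fy=6,interpolation=cv2.INTER_CUBIC)
    r=cv2.matchTemplate(f(i1[y0-8:y1+8,x0-8:x1+8]),f(i0[y0:y1,x0:x1]),cv2.TM_CCOEFF_NORMED); _,v,_,l=cv2.minMaxLoc(r); print(n,round(v,3),l[0]/6-8,l[1]/6-8)
tm("jaw -y end",322,200,340,222); tm("gauge",340,195,358,215); tm("base near corner",295,250,320,265); tm("fixed",330,170,358,195)
gs=cv2.cvtColor(sc,cv2.COLOR_BGR2GRAY)
for r in range(184,200): print(r,gs[r,278:312].tolist())
E
```

```text
[-42.9   1.1  83.8]
col 322
[(100, 133), (102, 134), (104, 132), (106, 133), (108, 132), (110, 133), (112, 132), (114, 132), (116, 131), (118, 132), (120, 132), (122, 133), (124, 135), (126, 136), (128, 134), (130, 132), (132, 132), (134, 134), (136, 134), (138, 134), (140, 134), (142, 135), (144, 136), (146, 134), (148, 133), (150, 134), (152, 133), (154, 131), (156, 128), (158, 129), (160, 131), (162, 134), (164, 136), (166, 131), (168, 109), (170, 124), (172, 174), (174, 195), (176, 200), (178, 199), (180, 200), (182, 200), (184, 200), (186, 198), (188, 178), (190, 138), (192, 131), (194, 131), (196, 131), (198, 130), (200, 131), (202, 131), (204, 130), (206, 130), (208, 129), (210, 130), (212, 130), (214, 130), (216, 130), (218, 129), (220, 95), (222, 18), (224, 15), (226, 13), (228, 17), (230, 20), (232, 19), (234, 15), (236, 13), (238, 17), (240, 17), (242, 30), (244, 48), (246, 48), (248, 47), (250, 50), (252, 47), (254, 48), (256, 46), (258, 47), (260, 46), (262, 45), (264, 46), (266, 45), (268, 45), (270, 45), (272, 44), (274, 45), (276, 44), (278, 41), (280, 41), (282, 55),
[... 2178 characters left out ...]
86, 92, 93, 76, 53, 46, 46, 52, 89, 80, 80, 89, 79, 84, 100, 76, 66, 45, 50, 52, 55, 56, 89, 95, 85, 88, 86, 100, 99]
196 [44, 45, 45, 45, 48, 68, 93, 93, 78, 54, 45, 46, 56, 82, 75, 79, 87, 93, 76, 97, 90, 66, 49, 50, 52, 50, 57, 84, 77, 95, 95, 93, 101, 100]
197 [42, 46, 46, 43, 47, 79, 87, 87, 84, 74, 52, 48, 46, 50, 51, 50, 49, 57, 57, 78, 85, 61, 49, 46, 46, 48, 54, 87, 98, 106, 104, 103, 90, 91]
198 [43, 45, 45, 45, 55, 92, 88, 81, 53, 47, 46, 49, 48, 48, 49, 48, 47, 48, 47, 48, 54, 54, 46, 50, 54, 64, 73, 128, 128, 128, 129, 130, 125, 122]
199 [45, 44, 48, 44, 52, 89, 76, 49, 49, 46, 48, 47, 48, 46, 47, 49, 49, 48, 48, 46, 49, 49, 50, 63, 66, 67, 72, 119, 132, 131, 130, 129, 126, 125]
```

The jaw has moved +3.3 mm, so the ribs are at about -17° and +43°; the base and gauge are unmoved. The contact geometry (tip riding on the crest at z≈105 with TCP 66) and the nearer bottom edge of the finger in my silhouettes put the real tip offset at about +38 mm. I'll go about 7 mm lower and push in short steps, watching the force.

```bash

python3 -m creep '[[0,0,0,0,1.3,-0.1,-1],[0,0,0,0,1.3,0,-1],[0,0,0,0.8,0,0,-1],[0,0,0,0.7,0,0,-1],[0,0,0,0,0,0,-1]]'
python3 -m creep '[[0,0,0,0.3,0,0,-1],[0,0,0,0.3,0,0,-1]]'
python3 -m creep '[[0,0,0,0.3,0,0,-1],[0,0,0,0.2,0,0,-1]]'
cat >> h.py <<'E'
def jaw():
    i0=cv2.imread("pics/side0.png",0); i1=cv2.cvtColor(manip.grab_frame("side"),cv2.COLOR_BGR2GRAY)
    def tm(n,x0,y0,x1,y1):
        f=lambda a:cv2.resize(a,None,fx=6,fy=6,interpolation=cv2.INTER_CUBIC)
        r=cv2.matchTemplate(f(i1[y0-14:y1+10,x0-8:x1+12]),f(i0[y0:y1,x0:x1]),cv2.TM_CCOEFF_NORMED); _,v,_,l=cv2.minMaxLoc(r); return n,round(v,2),round(l[0]/6-8,1),round(l[1]/6-14,1)
    s=manip.read_state(); print("tcp",cl(s["tcp_pos"]),"F",(s["force"]@R).round(1),tm("jaw",322,200,340,222),tm("gauge",344,198,356,212),tm("fixed",330,170,358,195))
E
python3 -c "from h import *; jaw()"
```

```text
time: 8.95
tcp_pos: [427.8, -75.2, 58.1]
eef_rot: [[0.83, 0.0, -0.558], [0.558, -0.0, 0.83], [0.0, -1.0, -0.0]]
force: [-0.3, 0.1, -0.3]
opening: 0.1
time: 9.2
tcp_pos: [431.9, -72.3, 58.2]
eef_rot: [[0.831, -0.0, -0.557], [0.557, -0.001, 0.831], [-0.0, -1.0, -0.0]]
force: [-2.1, -1.8, 2.5]
opening: -0.0
time: 9.45
tcp_pos: [436.3, -69.3, 58.0]
eef_rot: [[0.831, 0.0, -0.557], [0.557, -0.0, 0.831], [0.0, -1.0, -0.0]]
force: [-2.2, -1.2, 2.1]
opening: -0.0
tcp [-15.8  -0.1  58. ] F [-2.3  1.3  1.5] ('jaw', 0.99, 1.5, -1.7) ('gauge', 1.0, 0.0, 0.0) ('fixed', 1.0, 0.0, 0.0)
```

The push is working now: 2–3 N, and the jaw has moved about 7 mm. Continuing this stroke.

```bash

python3 -m creep '[[0,0,0,0.3,0,0,-1],[0,0,0,0.3,0,0,-1],[0,0,0,0.3,0,0,-1]]'
python3 -m creep '[[0,0,0,0.3,0,0,-1],[0,0,0,0.3,0,0,-1],[0,0,0,0.3,0,0,-1]]'
python3 -m creep '[[0,0,0,0.3,0,0,-1],[0,0,0,0.3,0,0,-1],[0,0,0,0,0,0,-1]]'
python3 -c "from h import *; jaw()"
```

```text
time: 9.88
tcp_pos: [443.8, -64.2, 58.0]
eef_rot: [[0.831, 0.0, -0.557], [0.557, 0.0, 0.831], [0.0, -1.0, 0.0]]
force: [-0.5, -1.0, 1.2]
opening: -0.1
time: 10.25
tcp_pos: [451.0, -59.2, 57.8]
eef_rot: [[0.831, -0.001, -0.557], [0.557, 0.0, 0.831], [-0.0, -1.0, 0.0]]
force: [-2.9, -2.6, -0.7]
opening: 0.4
time: 10.62
tcp_pos: [456.2, -55.8, 57.8]
eef_rot: [[0.83, -0.0, -0.557], [0.557, 0.0, 0.83], [-0.0, -1.0, 0.0]]
force: [-1.9, -0.9, -1.1]
opening: 0.2
tcp [ 8.  -0.  57.9] F [-1.9  0.3 -1.3] ('jaw', 0.99, 3.5, -4.0) ('gauge', 1.0, 0.0, 0.0) ('fixed', 1.0, 0.0, 0.0)
```

```bash

python3 -m creep '[[0,0,0,-0.4,0,0,-1],[0,0,0,0,-2.5,0,-1],[0,0,0,-2.4,0,0,-1],[0,0,0,-2.3,0,0,-1],[0,0,0,0,1.3,0,-1],[0,0,0,0,1.2,0,-1],[0,0,0,0,0,0,-1]]'
python3 -m creep '[[0,0,0,0.5,0,0,-1],[0,0,0,0.3,0,0,-1],[0,0,0,0.3,0,0,-1],[0,0,0,0.3,0,0,-1]]'
python3 -m creep '[[0,0,0,0.3,0,0,-1],[0,0,0,0.3,0,0,-1],[0,0,0,0.3,0,0,-1],[0,0,0,0.3,0,0,-1]]'
python3 -m creep '[[0,0,0,0.3,0,0,-1],[0,0,0,0.3,0,0,-1],[0,0,0,0.3,0,0,-1],[0,0,0,0.3,0,0,-1],[0,0,0,0.3,0,0,-1],[0,0,0,0.3,0,0,-1],[0,0,0,0.3,0,0,-1],[0,0,0,0.3,0,0,-1],[0,0,0,0,0,0,-1]]'
python3 -c "from h import *; jaw()"
```

```text
time: 11.55
tcp_pos: [413.5, -83.9, 56.8]
eef_rot: [[0.83, -0.002, -0.557], [0.557, 0.001, 0.83], [-0.001, -1.0, 0.002]]
force: [-0.1, -0.4, 0.2]
opening: -0.3
time: 12.05
tcp_pos: [425.2, -76.8, 58.2]
eef_rot: [[0.831, -0.001, -0.557], [0.557, -0.001, 0.831], [-0.001, -1.0, -0.001]]
force: [-4.5, -2.7, 3.1]
opening: 0.1
time: 12.55
tcp_pos: [435.5, -69.8, 58.0]
eef_rot: [[0.831, 0.0, -0.557], [0.557, 0.0, 0.831], [0.0, -1.0, 0.0]]
force: [-2.6, -0.8, 1.7]
opening: -0.3
time: 13.68
tcp_pos: [455.4, -56.4, 57.9]
eef_rot: [[0.83, -0.0, -0.557], [0.557, 0.0, 0.83], [0.0, -1.0, 0.0]]
force: [-1.6, -0.4, -0.8]
opening: 0.1
tcp [ 7.1 -0.1 57.9] F [-1.8  0.6 -0.8] ('jaw', 0.79, 6.2, -7.2) ('gauge', 0.99, 0.0, 0.0) ('fixed', 1.0, 0.0, 0.0)
```

```bash

python3 -m creep '[[0,0,0,-0.4,0,0,-1],[0,0,0,0,-2.6,0,-1],[0,0,0,0,-2.6,0,-1],[0,0,0,4.3,0,-0.5,-1],[0,0,0,4.3,0,-0.5,-1],[0,0,0,4.3,0,-0.5,-1],[0,0,0,4.3,0,-0.5,-1],[0,0,0,0,0,0,-1],[0,0,0,0,0,0,-1]]'
python3 - <<'E'
from h import *
cam=K("wrist"); np.save("w5.npy",cam[2]); w=manip.grab_frame("wrist"); cv2.imwrite("pics/w5.png",w); print(cl(manip.read_state()["tcp_pos"]),cl(cam[2][:3,3]))
q=proj("wrist",[O+R@np.array(p,float) for p in[(80,-40,66),(110,-40,66),(125,-60,56),(120,-50,56),(165,-40,66)]],cam).round(0); print(q.tolist())
cx,cy=q[3].astype(int); x0=max(cx-70,0); y0=max(cy-60,0); c=w[y0:y0+110,x0:x0+150]; print(x0,y0)
cv2.imwrite("pics/w5c.png",cv2.resize(c,(750,550),interpolation=cv2.INTER_CUBIC))
E
```

```text
time: 14.85
tcp_pos: [605.5, 20.3, 109.8]
eef_rot: [[0.83, -0.001, -0.557], [0.557, 0.0, 0.83], [-0.0, -1.0, 0.0]]
force: [-0.6, 0.2, -0.2]
opening: 0.2
[174.1 -20.5 110.1] [ 94.6 -20.8 289.2]
[[294.0, 72.0], [296.0, 119.0], [270.0, 139.0], [283.0, 132.0], [298.0, 195.0]]
213 72
```

View pics/w5c.png

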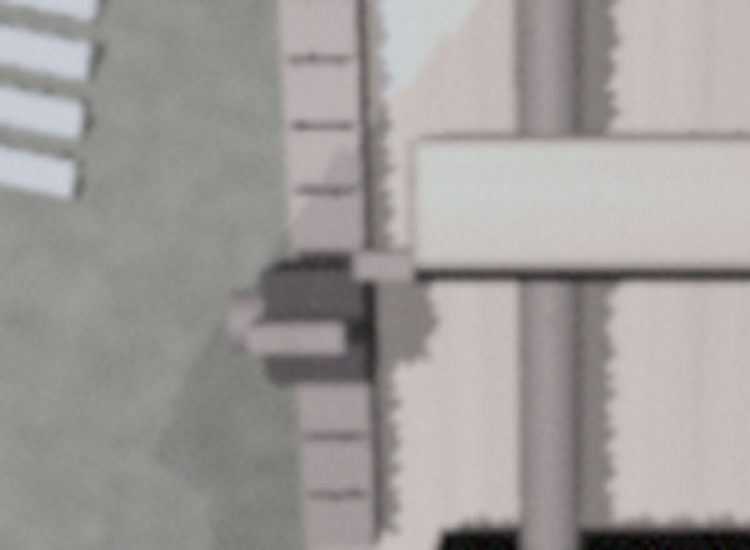

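Clear view: the jaw blade is centred at crop (384,266) and the gauge blade at crop (296,338), so the jaw still has to go about 14 px.

```bash
python3 - <<'E'
from h import *
k,d,_=K("wrist"); cam=(k,d,np.load("w5.npy"))
L=lambda x,y:(213+x/5-.4,72+y/5-.4)
f=lambda uv,z=56: cl(onz("wrist",uv,z,cam))
print("jaw blade",f(L(354,266)),f(L(354,250)),f(L(354,282)),"gauge",f(L(345,337)),f(L(345,320)),f(L(345,355)),f(L(250,339)))
g=cv2.imread("pics/w5.png",0)
print("jawblade col", [(r,int(g[r,286:294].mean())) for r in range(117,134)]); print("gauge col",[(r,int(g[r,266:279].mean())) for r in range(130,150)])
E
```

```text
jaw blade [114.9 -49.8  56. ] [112.7 -49.7  56. ] [117.2 -49.8  56. ] gauge [125.1 -51.5  56. ] [122.6 -51.4  56. ] [127.7 -51.6  56. ] [125.3 -65.4  56. ]
jawblade col [(117, 149), (118, 146), (119, 140), (120, 137), (121, 131), (122, 138), (123, 156), (124, 161), (125, 161), (126, 160), (127, 147), (128, 124), (129, 108), (130, 105), (131, 106), (132, 106), (133, 104)]
gauge col [(130, 89), (131, 88), (132, 90), (133, 88), (134, 84), (135, 85), (136, 114), (137, 144), (138, 156), (139, 158), (140, 158), (141, 154), (142, 135), (143, 102), (144, 88), (145, 86), (146, 87), (147, 91), (148, 109), (149, 130)]
```

10.2 mm remain, i.e. 0.68 rad or 39°. Checked against the earlier strokes, this one should stop at fingertip x≈-6.5. I'll stop at -8 first and check.

```bash

python3 -m creep '[[0,0,0,-4.34,0,0.41,-1],[0,0,0,-4.34,0,0.41,-1],[0,0,0,-4.34,0,0.41,-1],[0,0,0,-4.34,0,0.41,-1],[0,0,0,-4.34,0,0.41,-1],[0,0,0,0,1.8,0,-1],[0,0,0,0,1.8,0,-1],[0,0,0,0,1,0,-1],[0,0,0,0,0.6,0,-1],[0,0,0,0,0,0,-1]]'
python3 -m creep '[[0,0,0,0.5,0,0,-1],[0,0,0,0.3,0,0,-1],[0,0,0,0.3,0,0,-1],[0,0,0,0.3,0,0,-1],[0,0,0,0.3,0,0,-1]]'
python3 -m creep '[[0,0,0,0.3,0,0,-1],[0,0,0,0.3,0,0,-1],[0,0,0,0.3,0,0,-1],[0,0,0,0.3,0,0,-1],[0,0,0,0.3,0,0,-1],[0,0,0,0.3,0,0,-1],[0,0,0,0,0,0,-1],[0,0,0,0,0,0,-1]]'
python3 -c "from h import *; jaw()"
```

```text
time: 16.15
tcp_pos: [414.1, -83.4, 58.0]
eef_rot: [[0.831, -0.0, -0.557], [0.557, 0.0, 0.831], [-0.0, -1.0, 0.0]]
force: [0.5, -0.0, 0.5]
opening: -0.1
time: 16.77
tcp_pos: [428.4, -73.9, 58.0]
eef_rot: [[0.831, -0.0, -0.557], [0.557, -0.0, 0.831], [-0.0, -1.0, -0.0]]
force: [-2.6, -1.9, 3.2]
opening: -0.2
time: 17.77
tcp_pos: [443.5, -63.8, 57.9]
eef_rot: [[0.83, 0.0, -0.557], [0.557, 0.0, 0.83], [0.0, -1.0, 0.0]]
force: [0.0, -0.9, -0.0]
opening: -0.2
tcp [-7.   0.4 58. ] F [-0.6 -0.2 -0. ] ('jaw', 0.46, -2.0, -14.0) ('gauge', 0.93, 0.0, 0.0) ('fixed', 0.99, 0.0, -0.2)
```

```bash

python3 -m creep '[[0,0,0,-0.5,0,0,-1],[0,0,0,0,-2.6,0,-1],[0,0,0,0,-2.6,0,-1],[0,0,0,4.65,0,-0.5,-1],[0,0,0,4.65,0,-0.5,-1],[0,0,0,4.65,0,-0.5,-1],[0,0,0,4.65,0,-0.6,-1],[0,0,0,0,0,0,-1],[0,0,0,0,0,0,-1]]'
python3 - <<'E'
from h import *
cam=K("wrist"); np.save("w6.npy",cam[2]); w=manip.grab_frame("wrist"); cv2.imwrite("pics/w6.png",w); g=cv2.cvtColor(w,cv2.COLOR_BGR2GRAY)
print(cl(manip.read_state()["tcp_pos"]))
x0,y0=213,72; cv2.imwrite("pics/w6c.png",cv2.resize(w[y0:y0+110,x0:x0+150],(750,550),interpolation=cv2.INTER_CUBIC))
for y in(-46,-58):
    xs=np.arange(112,136,1.); p=proj("wrist",[O+R@np.array([x,yy,56]) for yy in (y-2,y,y+2) for x in xs],cam).astype(np.float32).reshape(3,-1,2)
    print(y,list(zip(xs.astype(int).tolist(),cv2.remap(g,p[...,0].copy(),p[...,1].copy(),1).mean(0).round().astype(int).tolist())))
E
```

```text
time: 18.95
tcp_pos: [604.7, 19.2, 109.5]
eef_rot: [[0.83, -0.001, -0.557], [0.557, -0.0, 0.83], [-0.001, -1.0, 0.001]]
force: [-1.0, -0.1, 0.0]
opening: 0.2
[172.9 -20.9 109.9]
-46 [(112, 143), (113, 141), (114, 120), (115, 101), (116, 99), (117, 100), (118, 102), (119, 99), (120, 99), (121, 97), (122, 100), (123, 129), (124, 157), (125, 161), (126, 159), (127, 134), (128, 111), (129, 116), (130, 126), (131, 133), (132, 137), (133, 140), (134, 137), (135, 137)]
-58 [(112, 144), (113, 117), (114, 81), (115, 64), (116, 84), (117, 89), (118, 90), (119, 89), (120, 89), (121, 86), (122, 85), (123, 120), (124, 153), (125, 159), (126, 155), (127, 134), (128, 99), (129, 87), (130, 86), (131, 92), (132, 126), (133, 146), (134, 148), (135, 148)]
```

View pics/w6c.png

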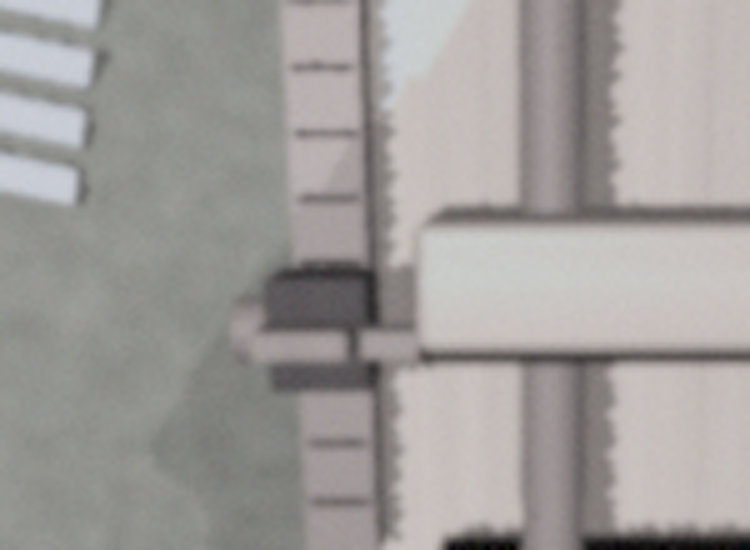

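The blades now line up: jaw blade 123–127, gauge blade 123–127, both centred at about x=125.1. I'll raise the hand clear and hand in.

```bash

python3 -m creep '[[0,0,0,0,-4,0,-1],[0,0,0,0,-4,0,-1],[0,0,0,0,0,0,-1],[0,0,0,0,0,0,-1],[0,0,0,0,0,0,-1]]'
python3 -c "
from h import *
jaw(); print(manip.read_state()['qd'].round(2)); manip.hand_in()"
```

```text
time: 19.62
tcp_pos: [604.5, 19.2, 188.9]
eef_rot: [[0.831, -0.002, -0.557], [0.557, 0.0, 0.831], [-0.001, -1.0, 0.001]]
force: [0.2, 0.4, -0.9]
opening: -0.3
tcp [173.1 -20.8 189. ] F [-0.7 -1.3 -0.7] ('jaw', 0.39, -1.5, -14.0) ('gauge', 0.92, 0.0, -0.2) ('fixed', 0.89, 0.2, -0.2)
[ 0.15  0.19  0.45  0.08 -0.02 -0.07]
the job is handed in; nothing more can be done
```

I closed the clamp with the shut fingertip until the jaw's index blade lined up with the gauge's blade, raised the hand clear and handed in at about 20 s. It took two full strokes of the wheel and one part stroke. The hand-in gave no verdict.

**Last checks:**
- **Blades:** in the last wrist close-up, both are centred at clamp x ≈ 125.1 mm. I put the difference at about 0.2 mm, against the 3 mm allowed.
- **Clamp:** the gauge and fixed jaw stayed within about 0.2 px (under 1 mm) of where they started in the side view, so the clamp was not shoved.
- **Hand:** the force readings are at noise level (about 1 N), with the hand well above everything.
- **Bystanders:** I did not measure each one at the end. The arm stayed clear of them all, and the pictures showed none displaced.

**What went wrong or disagreed:**
- **Fingertip height:** the real tip is about 38 mm above the reported TCP. My first stroke passed over the wheel without touching it.
- **Hard press:** my first camera estimate of that offset (32 mm) was still too low. The next attempt rode up on a rib with about 45 N downward before I backed off and went lower. That was on the wheel only; the clamp did not move, and the jaw advanced 3 mm through the wheel. All later pushes read about 5 N or less.
- **Jaw tracking:** the side-camera match on the jaw was no longer valid at the end (score 0.4), so the final position rests on the wrist view alone.

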